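# Feel the electrode gap with a gauge blade

### The arm

A 6-joint arm with a two-finger parallel gripper is mounted at the origin on the work surface. World frame = base frame: x ahead of the robot, y to its left, z up, the work surface at z = 0. Lengths are in m, angles in rad, forces in N, time in s.
With the tool pointing down it reaches from about 0.325 to 0.85 m from the base axis. Payload 15.5 kg.
Tool frame: the origin (TCP) lies between the finger pads; the fingertips stand 25 mm ahead of it and the grasp point (between the pads) lies 6 mm ahead of it (tcp_to_tips is the distance from the TCP to the fingertips, in m); x points along the fingers, y is the direction in which the jaws open and shut, and the axes are right-handed (so a half turn about x gives the same grasp; the last joint's range is limited). The gripper opens to 91 mm and grips with 3 to 60 N. Pads are 32 mm wide; open, the fingers measure 118 mm over their backs; the gripper's body (76 mm by 178 mm) begins 60 mm behind the grasp point.
Start: joints at [1.115, 0.494, 1.345, -0, 1.302, -0.096], TCP at [0.22, 0.585, 0.239] pointing down, gripper open.
Joint ranges: [-2.91, 2.91], [-0.82, 2.16], [0.22, 2.67], [-1.22, 4.37], [0.12, 2.79], [-3.08, 3.08]. Speed limits (rad/s): [1.89, 1.89, 2.57, 3.01, 3.01, 3.01].

### API

Orientations are given as a unit quaternion [w, x, y, z].
In Python, from cell import * gives the robot as it stands. Calls block until the motion is done:
- move_ptp(position, orientation): joint-space move of the TCP to a pose.
- move_straight(position, speed=0.15, attitude=None, contact_N=None): straight line of the TCP; attitude=None keeps the orientation; speed is the mean speed in m/s. With contact_N (N) it stops when the force on the tool has changed by that much, and returns True; else False.
- set_joints(angles): joint-space move.
- release() and grab(): open the fingers fully, or close them until they stop; the grip force is fixed at half the most.
- sleep(seconds).
- solve_ik(position, orientation): joint angles nearest the present ones, or None.
- get_state(): the state.
- capture(name): name is "side" or "top"; returns a dict with "img" (384x512x3 uint8, red, green, blue), "range_z" (384x512 float32, m along the optical axis (not along the pixel's ray), 0 where there is no reading), "fx", "fy", "cx", "cy" (pixels), "T" (4x4, takes a point from camera to world coordinates). Camera axes: x right, y up, looking along -z (the intrinsics and any distortion apply to the point x, -y, -z); pixel columns grow to the right and rows downward; lengths in m; the calibration is good to about 2 mm. A picture is of the moment at which its call begins.
A pose or a line that the arm cannot do raises IKError and nothing moves.
- sign_off(): hands the job in, once; it reports no verdict.
The state is a dict: "time": time; "qpos": joint angles; "joint_velocities": joint speeds; "tau": joint torques, N m; "eef_pos": TCP position; "tool_rot": TCP orientation; "ft_force": force on the tool from outside, world axes, zero at the start; "moment": the same for the moment, N m; "finger_gap": finger opening in m.
Only numpy, scipy, OpenCV 4.12 (cv2) and the standard library are available. Lean on these libraries where they do the work, as an engineer would, in place of code of your own. Each camera call takes 0.05 s, during which the arm holds its last target.

### The job

Take the dust cap off the electrode fixture and hang it by its loop handle on the hook stand, letting go of it there. Then take the flat gauge blade from the tool rack and slide it, upright and square to the plates, down between the fixture's two electrode plates until it drags snugly on both (a light push of about 7 N: neither loose nor jammed), and finish while still holding it by its handle at that depth. Leave everything else on the bench where it is.

Things in the scene. Friction and masses are not known exactly. Their poses are not given: they have to be found in the camera images.
- fixture: Fixed aluminium fixture: base 90 x 132 x 14 mm, end blocks at its y ends (tops 95 mm above the bench carry the cap). Between them two steel electrode plates, 56 mm wide in x, face each other in y; tops at 85 mm, flared lips to 91 mm. Both plates ride on one slide that floats +-7 mm along y (0.12 N per mm), so they centre on the blade. Origin: centre of underside, z up. Position, yaw vary.
- gap_mouth (a point): Centre of the gap's mouth, fixed on the fixture, 85 mm above its underside, midway between the plates to about 1 mm. The gap runs along the fixture's x, is entered from above, and is 6 to 8 mm wide here (varies), flared to about 18 mm at the lips. It narrows by 1 mm per 6 mm of depth: the 3 mm blade first touches both plates with its tip 18 to 30 mm below this point.
- sprung_plate: Electrode plate on the fixture's -y side, with the sloping face. The blade pushes it back against a spring of 4 N per mm: each 6 mm of depth beyond first touch adds about 4 N of pinch. The upward drag on a descending blade is roughly 1.1 to 1.6 times the pinch. Origin and axes about the fixture's.
- set_plate: Electrode plate on the fixture's +y side, with the vertical face. A stiff screw sets its place along y (up to 2 mm different from start to start); it does not give under the blade. Origin and axes about the fixture's.
- cap: Loose grey dust cap lying on the fixture: plate 66 x 140 x 8 mm, skirts 9 mm down at its y ends, 0.14 to 0.23 kg. Loop handle of 8 mm bar: uprights at y = +-36 mm, top bar along y, axis 60 mm above origin, 48 mm clear below it. On the bar's middle a white grip block 24 (x) x 14 (y) mm, 64 to 98 mm above origin: grip it from above across y. Origin: centre of plate's underside; yaw as the fixture.
- cap_bar (a point): Middle of the top bar of the cap's loop handle (on the bar's axis).
- hook_stand: Fixed hook stand: base 100 x 110 x 12 mm, 16 mm post at the origin, 8 mm round level arm at 170 mm height (axis) pointing along the stand's -x for 85 mm, then turning up to a tip at x = -96 mm, top at 191 mm. The loop passes over the tip, its bar across the arm. Origin: underside, on the post's axis. Position and yaw vary; left or right of the fixture.
- hook_rest (a point): Place on top of the hook's arm where the bar should lie: 45 mm along -x from the post, 174 mm above the stand's underside.
- rack: Fixed aluminium tool rack 60 x 170 mm, top face 78 mm above the bench, two slots at y = +-50 mm, 30 mm (x) x 8 mm (y), right through. One holds the blade, the other the scriber, either way round. Origin: centre of the underside. It stands on the other side of the fixture from the hook stand.
- blade: Gauge blade, upright in a rack slot: grey flat-sided handle 36 mm (x) x 18 mm (y) x 55 mm tall, under it a steel blade 22 mm wide (x), 3 mm thick (y), 70 mm long; 0.09 kg. Origin: centre of the handle's underside (resting on the rack's top), z up. Grip the handle across its 18 mm (y). Yaw as the rack.
- blade_tip (a point): Middle of the blade's lower edge, 70 mm below the blade's origin.
- scriber: Bystander in the other rack slot: round grey handle 18 mm in diameter, 55 mm tall, on a thin round rod. Leave alone. Origin: centre of the handle's underside.
- reagent_bottle: Bystander: amber bottle 60 mm in diameter, 130 mm tall. Leave alone.
- jar: Bystander: glass jar 52 mm in diameter, 70 mm tall. Leave alone.
- wrench: Bystander: wrench 150 mm long lying on the bench. Leave alone.
- beaker: Bystander: glass beaker 70 mm in diameter, 80 mm tall. Leave alone.
- parts_tray: Bystander: white tray 110 x 150 x 30 mm with two brass ferrules in it. Leave alone.

How it is judged:
By the outcome, as a careful person would: the job done as asked, in the order asked, and still so for the second after the job is handed in, while the arm keeps its last pose, push and grip.
It also fails if it takes over 58 s, if anything falls off the work surface, if the arm or the gripper's body presses on something with over 40 N, if the wrist force passes 120 N, or if a joint passes its speed limit or range.

## Working session

There is one attempt and no reset: what is moved stays moved. The work goes in short steps, each a Python script; the robot and the scene stay as the last script left them, time stands still between calls to the robot, and variables do not carry over. Pictures are saved under pics/ and viewed, and the job is handed in when it is done.

```bash
ls; mkdir -p pics; python3 - <<'E'
from cell import *
import cv2,numpy as np
s=get_state();print({k:np.round(v,3) for k,v in s.items()})
for n in("top","side"):
    c=capture(n);cv2.imwrite(f"pics/{n}0.png",c["img"][:,:,::-1]);np.savez(f"{n}0.npz",**c)
    print(n,c["fx"],c["fy"],c["cx"],c["cy"],[k for k in c]);print(np.round(c["T"],3))
    print((c["range_z"]==0).mean())
E
```

```text
pics
{'time': np.float64(0.0), 'qpos': array([ 1.115,  0.494,  1.346, -0.   ,  1.302, -0.095]), 'joint_velocities': array([ 0.001, -0.001, -0.001, -0.   , -0.002, -0.   ]), 'tau': array([ 4.0000e-03, -8.7883e+01, -3.8186e+01,  7.1000e-02,  5.3000e-02,
       -0.0000e+00]), 'eef_pos': array([0.22 , 0.585, 0.238]), 'tool_rot': array([ 0.696,  0.126,  0.696, -0.127]), 'ft_force': array([-0.262,  0.06 , -0.734]), 'moment': array([ 0.013, -0.022, -0.016]), 'finger_gap': np.float64(0.091)}
top 454.92991461360697 454.92991461360697 259.8613461524234 203.75508566933496 ['img', 'range_z', 'fx', 'fy', 'cx', 'cy', 'T']
[[ 1.800e-02  9.980e-01 -6.700e-02  5.140e-01]
 [-1.000e+00  1.800e-02  1.000e-03 -2.800e-02]
 [ 2.000e-03  6.700e-02  9.980e-01  1.422e+00]
 [ 0.000e+00  0.000e+00  0.000e+00  1.000e+00]]
0.0038401285807291665
side 472.2746807292986 472.2746807292986 261.54875200450834 186.6739598764937 ['img', 'range_z', 'fx', 'fy', 'cx', 'cy', 'T']
[[ 0.99   0.077 -0.115  0.459]
 [-0.137  0.666 -0.733 -1.021]
 [ 0.02   0.742  0.67   1.029]
 [ 0.     0.     0.     1.   ]]
0.003814697265625
```

View pics/top0.png

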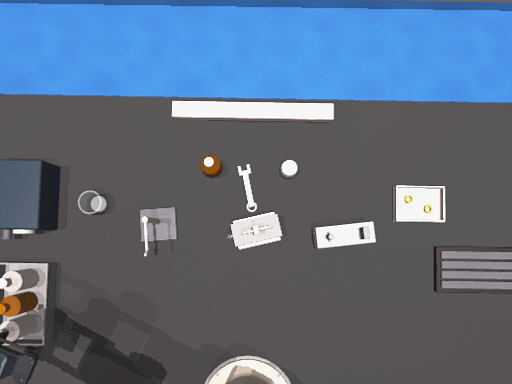

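View pics/side0.png

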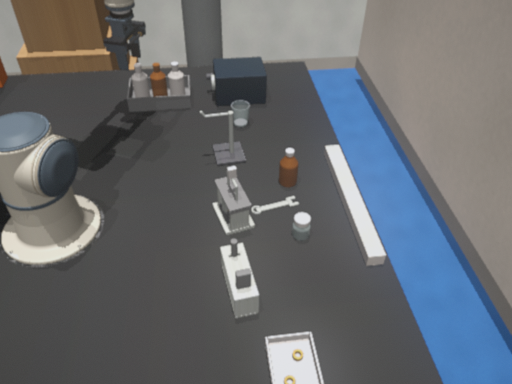

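```bash
cat > h.py <<'E'
import numpy as np,cv2
def cloud(c):
    z=c["range_z"];v,u=np.mgrid[0:z.shape[0],0:z.shape[1]]
    P=np.stack([(u-c["cx"])/c["fx"]*z,-(v-c["cy"])/c["fy"]*z,-z],-1)
    T=c["T"];return P@T[:3,:3].T+T[:3,3]
def ray(c,u,v,h):
    d=c["T"][:3,:3]@np.array([(u-c["cx"])/c["fx"],-(v-c["cy"])/c["fy"],-1.]);o=c["T"][:3,3]
    return o+d*(h-o[2])/d[2]
def rect(P):
    (cx,cy),(w,h),a=cv2.minAreaRect(P[:,:2].astype(np.float32)*1000)
    return np.round([cx,cy,w,h,a],1)
E
python3 - <<'E'
from h import *
for n,(r0,r1,c0,c1) in {"top":(190,270,125,385),"side":(90,325,180,330)}.items():
    c=dict(np.load(n+"0.npz"));k=3 if n=="top" else 2.5
    im=cv2.resize(c["img"][r0:r1,c0:c1,::-1],None,fx=k,fy=k,interpolation=cv2.INTER_CUBIC);cv2.imwrite(f"pics/{n}0c.png",im)
c=dict(np.load("top0.npz"));P=cloud(c)
print(P[300,100:110,2].round(4),P[:,:,2][140:150,300].round(4))
def reg(x): return P[x[0]:x[1],x[2]:x[3]].reshape(-1,3)
for name,b in dict(stand=(195,265,130,185),fix=(200,260,220,290),rack=(215,255,305,385)).items():
    Q=reg(b);print(name,np.histogram(Q[:,2],bins=np.arange(-.01,.26,.01))[0])
    for lo,hi in {"stand":[(.006,.02),(.155,.2)],"fix":[(.008,.02),(.09,.115),(.14,.17),(.18,.21)],"rack":[(.07,.085),(.12,.15)]}[name]:
        q=Q[(Q[:,2]>lo)&(Q[:,2]<hi)]
        if len(q)>3: print(lo,hi,len(q),rect(q),q.mean(0).round(4), np.median(q[:,2]))
E
```

```text
[ 0.0004 -0.0011  0.0009 -0.004   0.0058 -0.0045 -0.0005 -0.0019 -0.0033
 -0.0043] [ 0.0014 -0.006   0.0016  0.0017  0.0013 -0.0014 -0.0016 -0.003  -0.0048
  0.0014]
stand [1384 1563  690   10    2    5    3    4    3    5    4    4    4    6
    7    3    5   26   93    7    6    0    0    0    0    0]
0.006 0.02 1005 [528.9 289.4 215.5 155.5   4.6] [0.5409 0.2817 0.0116] 0.011488871228726438
0.155 0.2 134 [506.9 280.2 106.1  14.9   7.2] [0.5117 0.2827 0.1736] 0.17289365932103928
fix [1243 1548  258    9    0    0    2   20    4    0  105  873    5    0
    0    0   49   17    0    2   43    0    0    0    0    0]
0.008 0.02 294 [529.9 -11.3 182.5 208.2   1. ] [ 0.5326 -0.0183  0.0137] 0.013695853349056542
0.09 0.115 983 [528.8 -18.5  66.  140.1  14.1] [ 0.5286 -0.0183  0.1032] 0.10307721150109783
0.14 0.17 66 [528.8 -18.6   7.6  77.3  13.7] [ 0.5286 -0.0182  0.1583] 0.158156615956772
0.18 0.21 45 [528.5 -18.4  23.5  13.1  15.1] [ 0.5286 -0.0185  0.1935] 0.1934207983888483
rack [ 776 1185   11   11    3   10    9    9  696  311   11   14   15   21
  102    0    0    0    0    0    0    0    0    0    0    0]
0.07 0.085 988 [ 519.9 -281.6   60.   171.8    7.1] [ 0.5193 -0.2767  0.0785] 0.07853519028989864
0.12 0.15 123 [ 524.6 -281.4   34.3  117.7    2.5] [ 0.5227 -0.3023  0.1331] 0.13382724319051698
```

```bash
python3 - <<'E'
from h import *
c=dict(np.load("top0.npz"));P=cloud(c)
np.set_printoptions(linewidth=300)
print((P[216:252:1,228:286,2]*1000).round().astype(int)[::2,::2])
print((P[218:252:1,312:380,2]*1000).round().astype(int)[::2,::2])
print((P[205:262:1,136:180,2]*1000).round().astype(int)[::2,::2])
E
```

```text
[[  -4    2    3   -4    4    4    1    0    0    1   -1    1   17   14   16   11   15   14  103  102  103  103  103  103  104   -3   -2    0   -6]
 [   0    1    2    3    1   -1    6    3   15   15   11   14   17   16  107  100  103  100  105  103  105  100  102  102  108    0    3    4    2]
 [   1    4    4   16   10   14 1422   15   15   98  106  104  102  103  106  102  100  103  103   97  100  103  109  104  103  103   -5   -2    5]
 [   1   -6   -1   15   13  104  102  104  104  102  105  100  102  108  102  106  103  103  101  106  103  100  102  103  101  105    2   -4   -1]
 [  -1  104  103  103   98  103  102  107  105  108  102  103  109  102  101  107  101  107  101  102  104  104  102  102  104  101   -1    4    3]
 [  -4  105 1422  101  101  107  103  106  101  101  105  100  193  193  191  101  103  101  156  160  159   96  102  106  105  102    2    3    3]
 [   5    2  101  102  100  102  101  105  105  103  103  106  103  197  192  157  159  156  154  157  102  104  106  107  106  103    0   -3    6]
 [   1    0  102  103  105 1422  102  105  102  159  157  156  1
[... 7084 characters left out ...]
    0   -1   -1    8]
 [  -4    0   -5   -4    1  185    2   -3    2    2   -5    2   -3   -1    0    2    1    1   -6   -3    4   -1]
 [   0    5    4    5  191  183    4    0   -1   -2   -1   -3   -1   -2    0    3    0    2   -1    1   -2   -1]
 [  -5    3    0   -4  190    1    4   -1   -5   -1   -6    2   -3    6    2    0    1    1   -1   -5    3   -4]
 [   2    1    0    4    0   -3    0   -1    0   -5   -1    1    3   -2    0   -1    2   -3    0    3    0    2]
 [  -2   -1   -5    1   -3   -2    0    3    0    2    0   -1   -3    0    5   -4    1   -4   -3    0    0   -1]
 [  -3    2    0   -1    2   -6   -2   -4    3    4    1    3    6    0   -2    3   -2    2   -1   -2   -7   -9]]
```

View pics/top0c.png

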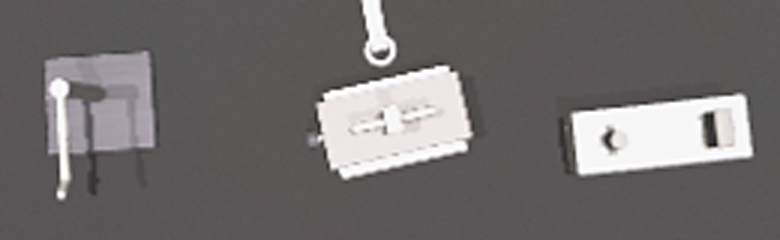

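View pics/side0c.png

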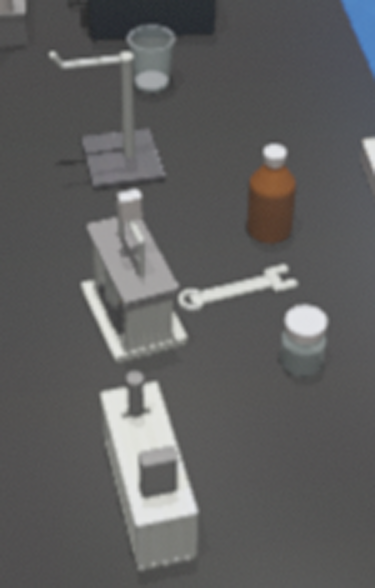

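```bash
python3 - <<'E'
from h import *
for n in("top","side"):
    c=dict(np.load(n+"0.npz"));P=cloud(c).reshape(-1,3)
    print(n,"bench z",np.median(P[(abs(P[:,2])<.02)&(abs(P[:,0]-.5)<.2)&(abs(P[:,1])<.3)][:,2]))
    def sel(x,y,lo,hi,r): 
        q=P[(np.hypot(P[:,0]-x,P[:,1]-y)<r)&(P[:,2]>lo)&(P[:,2]<hi)];return q
    for nm,a in dict(capplate=(.529,-.0185,.096,.110,.09),bar=(.529,-.0185,.145,.17,.06),block=(.529,-.0185,.186,.21,.03),handles=(.52,-.28,.125,.145,.1),bladeh=(.525,-.33,.123,.145,.03),scrh=(.513,-.23,.123,.145,.03),rack=(.52,-.28,.07,.086,.11),arm=(.5,.28,.162,.2,.12),base=(.54,.27,.006,.018,.09),post=(.55,.288,.03,.16,.04)).items():
        q=sel(*a)
        if len(q)<4: print(nm,len(q));continue
        print(nm,len(q),rect(q),"mean",(q.mean(0)*1000).round(1))
    q=sel(.5,.28,.165,.2,.12)
    l=cv2.fitLine(q[:,:2].astype(np.float32),cv2.DIST_HUBER,0,.001,.001).ravel();t=(q[:,:2]-l[2:])@l[:2]
    print("arm line",l,np.degrees(np.arctan(l[1]/l[0])),"ends",l[2:]+l[:2]*t.min(),l[2:]+l[:2]*t.max())
E
```

```text
top bench z 0.0004748422552616205
capplate 976 [528.8 -18.2  66.  139.6  14.1] mean [528.5 -18.3 103.2]
bar 66 [528.8 -18.6   7.6  77.3  13.7] mean [528.6 -18.2 158.3]
block 45 [528.5 -18.4  23.5  13.1  15.1] mean [528.6 -18.5 193.5]
handles 118 [ 524.5 -281.4   34.2  117.7    2.5] mean [ 522.2 -301.5  133.5]
bladeh 87 [ 526.3 -330.2   35.3   18.4    9.7] mean [ 526.  -329.8  133.3]
scrh 34 [ 513.7 -230.6   16.9   15.3    0.9] mean [ 513.7 -230.8  133.3]
rack 997 [ 519.9 -281.6   60.   171.8    7.1] mean [ 519.3 -276.6   78.5]
arm 131 [506.9 280.2 106.1  14.9   7.2] mean [510.7 282.7 174. ]
base 977 [537.3 270.8 164.1 151.   14. ] mean [542.1 280.7  11.6]
post 55 [551.  282.5   9.   15.7  81.2] mean [551.1 281.3 100.3]
arm line [0.99534357 0.09639075 0.5135783  0.28296676] 5.5313706 ends [0.45383985 0.27718159] [0.55952836 0.28741664]
side bench z 0.00023276235748115326
capplate 697 [530.7 -21.6  66.8 147.5  14.1] mean [529.3 -29.7 102.8]
bar 59 [535.9 -33.5  20.7  48.1  27. ] mean [533.5 -36.3 159.6]
block 47 [530.4 -20.   24.6  16.2  15.2] mean [529.9 -20.6 191. ]
handles 163 [ 521.1 -282.8   34.8  118.5    6.7] mean [ 523.7 -307.9  131.7]
bladeh 128 [ 526.9 -332.2   35.2   20.8    2.8] mean [ 526.9 -333.9  131.4]
scrh 47 [ 516.2 -233.    17.9   15.1   84.2] mean [ 515.1 -234.4  130.5]
rack 1006 [ 521.4 -281.4   60.7  175.3    7.2] mean [ 519.8 -288.7   78.1]
arm 97 [508.7 279.7 105.1  19.2   7.2] mean [511.6 281.7 172.8]
base 543 [547.9 285.5 110.8 115.5   4.6] mean [542.5 278.5  11.6]
post 150 [553.5 283.   14.7  16.   88.3] mean [553.4 282.1  94.6]
arm line [0.9968498  0.07931296 0.5190751  0.28222513] 4.5490756 ends [0.4561174  0.27721599] [0.560643   0.28553242]
```

```bash
cat >> h.py <<'E'
from scipy.spatial.transform import Rotation as R
def att(deg):
    p=np.radians(deg);s,c=np.sin(p),np.cos(p)
    q=R.from_matrix(np.array([[0,-s,c],[0,c,s],[-1,0,0]])).as_quat();return [q[3],q[0],q[1],q[2]]
CAP=np.array([.5293,-.0186]);FY=14.1
BL=np.array([.5265,-.3306]);RY=7.1
REST=np.array([.5077,.2818]);SY=4.9
ARM=np.array([np.cos(np.radians(SY)),np.sin(np.radians(SY))]) # stand +x
def st():
    from cell import get_state
    s=get_state();print("t %.2f"%s["time"],s["eef_pos"].round(4),"F",s["ft_force"].round(2),"gap %.4f"%s["finger_gap"],"q6 %.2f"%s["qpos"][5]);return s
E
python3 - <<'E'
from cell import *
from h import *
for o in(0,180):
    for p,z,y in((CAP,.188,FY),(CAP,.30,FY),(REST-ARM*.1,.24,SY),(REST,.21,SY),(BL,.114,RY),(BL,.24,RY),(CAP,.15,FY)):
        q=solve_ik([*p,z],att(y+o));print(o,None if q is None else np.round(q,2))
for i in range(4): st();sleep(.02)
E
```

```text
0 [-0.15  0.42  1.64 -0.    1.08 -1.96]
0 [-0.15  0.3   1.49 -0.    1.35 -1.96]
0 [ 0.47  0.31  1.67 -0.    1.17 -1.19]
0 [ 0.4   0.46  1.49 -0.    1.19 -1.25]
0 [-0.66  0.63  1.48 -0.    1.03 -2.35]
0 [-0.66  0.49  1.35 -0.    1.3  -2.35]
0 [-0.15  0.47  1.68 -0.    0.99 -1.96]
180 [-0.15  0.42  1.64 -0.    1.08  1.18]
180 [-0.15  0.3   1.49 -0.    1.35  1.18]
180 [ 0.47  0.31  1.67 -0.    1.17  1.95]
180 [ 0.4   0.46  1.49 -0.    1.19  1.89]
180 [-0.66  0.63  1.48 -0.    1.03  0.79]
180 [-0.66  0.49  1.35 -0.    1.3   0.79]
180 [-0.15  0.47  1.68 -0.    0.99  1.18]
t 0.10 [0.2199 0.5847 0.2384] F [-1.01  1.23  0.19] gap 0.0913 q6 -0.10
t 0.12 [0.2199 0.5847 0.2384] F [0.14 0.12 0.07] gap 0.0912 q6 -0.10
t 0.13 [0.2199 0.5847 0.2384] F [-0.79  0.15 -0.01] gap 0.0911 q6 -0.10
t 0.15 [0.2199 0.5848 0.2385] F [ 0.44  0.82 -0.17] gap 0.0910 q6 -0.10
```

```bash
python3 - <<'E'
from cell import *
from h import *
A=att(FY+180)
move_ptp([*CAP,.28],A);st()
move_straight([*CAP,.189],.12);st()
c=capture("side");cv2.imwrite("pics/s1.png",cv2.resize(c["img"][130:270,180:320,::-1],None,fx=4,fy=4,interpolation=cv2.INTER_CUBIC))
grab();st();f=np.mean([(sleep(.02),get_state()["ft_force"])[1] for i in range(10)],0)
move_straight([*CAP,.215],.08);st();print(f,np.mean([(sleep(.02),get_state()["ft_force"])[1] for i in range(10)],0))
for n in("top","side"):
    c=capture(n);cv2.imwrite(f"pics/{n}1.png",c["img"][:,:,::-1]);np.savez(f"{n}1.npz",**c)
E
```

```text
t 2.58 [ 0.5293 -0.0179  0.28  ] F [-0.61  0.17  0.62] gap 0.0915 q6 1.18
t 3.49 [ 0.5297 -0.0186  0.1895] F [-0.08  0.19  0.57] gap 0.0910 q6 1.18
t 4.70 [ 0.5293 -0.0186  0.189 ] F [-0.38 -0.75 -0.43] gap 0.0138 q6 1.18
t 5.34 [ 0.5293 -0.0186  0.2151] F [ 0.21 -0.08 -2.25] gap 0.0138 q6 1.18
[-0.03675187  0.19088048 -0.17722171] [ 0.01463148 -0.08560483 -1.33477813]
```

View pics/side1.png

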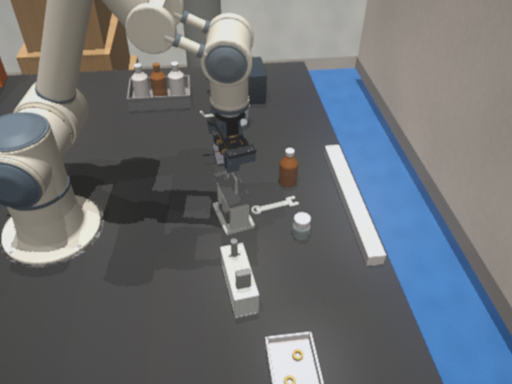

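View pics/s1.png

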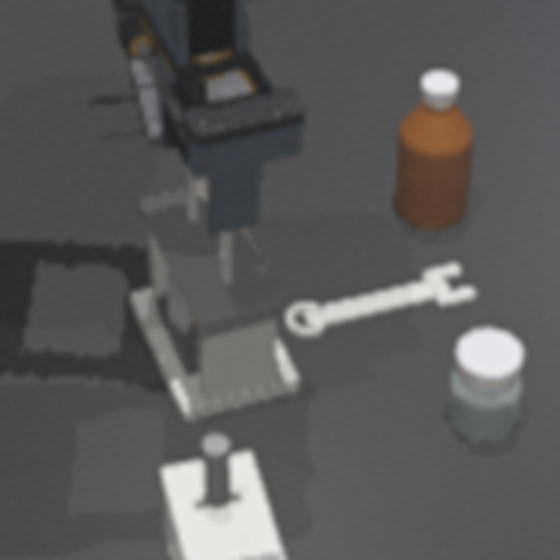

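```bash
python3 - <<'E'
from cell import *
from h import *
A=att(SY+180)
move_straight([*CAP,.27],.15);st()
W=REST-ARM*.105
move_straight([W[0],.10,.27],.2,A);st()
move_straight([*W,.241],.2);st()
for n in("top","side"):
    c=capture(n);cv2.imwrite(f"pics/{n}2.png",c["img"][:,:,::-1]);np.savez(f"{n}2.npz",**c)
    r=(90,230,170,300) if n=="side" else (190,290,110,230)
    cv2.imwrite(f"pics/{n}2c.png",cv2.resize(c["img"][r[0]:r[1],r[2]:r[3],::-1],None,fx=4,fy=4,interpolation=cv2.INTER_CUBIC))
    P=cloud(c).reshape(-1,3);q=P[(abs(P[:,0]-W[0])<.09)&(abs(P[:,1]-W[1])<.1)&(P[:,2]<.17)&(P[:,2]>.135)]
    print(n,len(q),rect(q) if len(q)>5 else "",q.mean(0),np.percentile(q[:,2],[10,50,90]))
E
```

```text
t 6.12 [ 0.5291 -0.0186  0.2694] F [-0.42 -0.87 -1.22] gap 0.0139 q6 1.18
t 7.14 [0.4036 0.0997 0.2698] F [ 0.34  0.14 -1.94] gap 0.0136 q6 1.58
t 8.17 [0.4032 0.272  0.241 ] F [ 0.86 -0.74 -1.55] gap 0.0139 q6 1.96
top 295 [415.5 252.3 133.2  94.5  55.2] [0.40819874 0.23378575 0.15423327] [0.1508226  0.15455524 0.15797017]
side 558 [431.4 271.3 119.4 147.    4.8] [0.40581585 0.25578788 0.15365829] [0.14778445 0.15446879 0.15741644]
```

View pics/side2c.png

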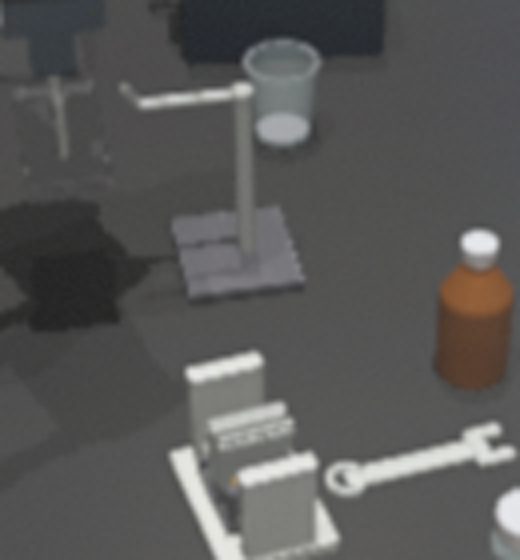

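View pics/top2c.png

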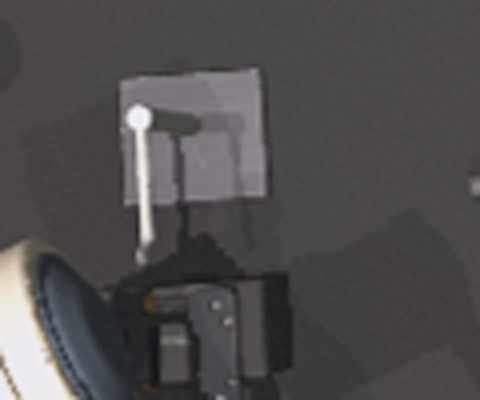

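```bash
python3 - <<'E'
from cell import *
from h import *
def F(n=15): return np.mean([(sleep(.01),get_state()["ft_force"])[1] for i in range(n)],0).round(2)
G=REST-ARM*.002
hit=move_straight([*G,.241],.1,contact_N=8);st();print(hit)
if not hit:
    c=capture("side");cv2.imwrite("pics/s3.png",cv2.resize(c["img"][70:210,170:300,::-1],None,fx=4,fy=4,interpolation=cv2.INTER_CUBIC))
    f0=F()
    move_straight([*G,.217],.08);print(f0,F())
    hit=move_straight([*G,.206],.012,contact_N=4);print(hit);st();print(F())
    c=capture("side");cv2.imwrite("pics/s4.png",cv2.resize(c["img"][70:210,170:300,::-1],None,fx=4,fy=4,interpolation=cv2.INTER_CUBIC))
E
```

```text
t 9.45 [0.5052 0.2816 0.241 ] F [ 0.11  0.46 -1.23] gap 0.0141 q6 1.89
False
[ 0.15 -0.14 -1.32] [ 0.12 -0.23 -1.45]
True
t 10.76 [0.5058 0.2816 0.2113] F [-0.15 -0.49  5.24] gap 0.0135 q6 1.89
[-0.22 -0.16  5.13]
```

View pics/s4.png

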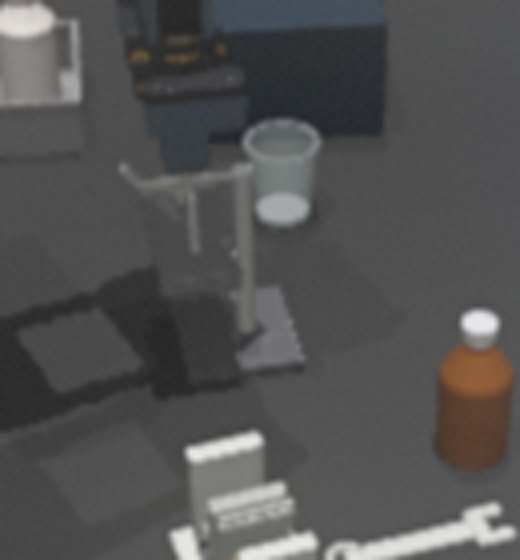

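```bash
python3 - <<'E'
from cell import *
from h import *
G=REST-ARM*.002
move_straight([*G,.2118],.02)
release();st()
move_straight([*G,.30],.12);st()
move_ptp([*BL,.22],att(RY+180));st()
for n in("top","side"):
    c=capture(n);cv2.imwrite(f"pics/{n}5.png",c["img"][:,:,::-1]);np.savez(f"{n}5.npz",**c)
    r=(70,210,170,300) if n=="side" else (190,265,125,295)
    cv2.imwrite(f"pics/{n}5c.png",cv2.resize(c["img"][r[0]:r[1],r[2]:r[3],::-1],None,fx=4,fy=4,interpolation=cv2.INTER_CUBIC))
E
```

```text
t 12.41 [0.5057 0.2816 0.2118] F [-0.19  0.21 -0.49] gap 0.0913 q6 1.89
t 13.29 [0.5054 0.2815 0.2993] F [ 0.1  -0.04  0.27] gap 0.0913 q6 1.89
t 15.50 [ 0.527  -0.3298  0.2201] F [-0.37  0.16 -0.39] gap 0.0911 q6 0.79
```

View pics/side5c.png

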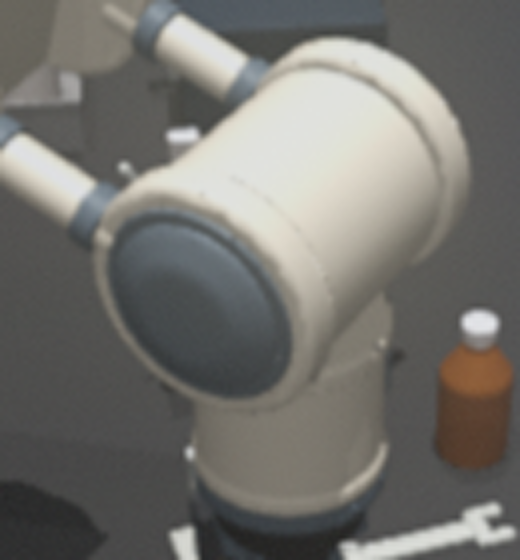

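View pics/top5c.png

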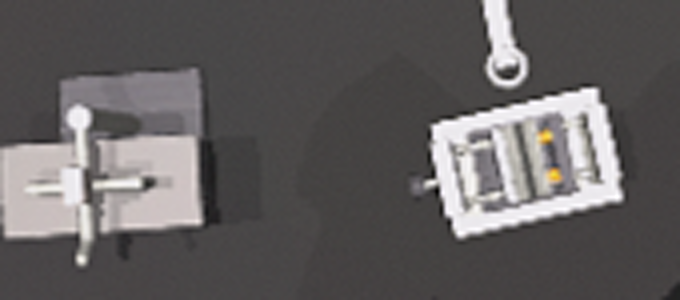

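```bash
python3 - <<'E'
from h import *
np.set_printoptions(linewidth=300)
c=dict(np.load("top5.npz"));P=cloud(c)
M=P[205:262,215:295].reshape(-1,3);col=c["img"][205:262,215:295].reshape(-1,3)
ok=M[:,2]<.12
q=M[(M[:,2]>.088)&(M[:,2]<.105)];print("blocks",rect(q),q.mean(0))
q=M[(M[:,2]>.009)&(M[:,2]<.019)&(np.hypot(M[:,0]-.529,M[:,1]+.0186)<.082)];print("base",rect(q))
a=np.radians(14.1);L=(M[:,:2]-CAP)@np.array([[np.cos(a),-np.sin(a)],[np.sin(a),np.cos(a)]])*1000
s=(abs(L[:,0])<22)&(abs(L[:,1])<70)
b=np.arange(-70,71,2)
for i in range(len(b)-1):
    k=s&(L[:,1]>=b[i])&(L[:,1]<b[i+1])
    print(b[i],k.sum(),(np.median(M[k,2])*1000).round() if k.any() else "",np.median(col[k].mean(1)) if k.any() else "",end=" | ")
c=dict(np.load("side5.npz"));
c=dict(np.load("side2.npz"));Q=cloud(c).reshape(-1,3);q=Q[(Q[:,2]>.088)&(Q[:,2]<.102)&(np.hypot(Q[:,0]-.529,Q[:,1]+.0186)<.09)];print("\nside blocks",rect(q))
c=dict(np.load("top5.npz"));P=cloud(c).reshape(-1,3);q=P[(P[:,2]>.205)&(P[:,2]<.235)&(np.hypot(P[:,0]-.507,P[:,1]-.28)<.03)];print("hung block",rect(q),q.mean(0))
q=P[(P[:,2]>.117)&(P[:,2]<.135)&(np.hypot(P[:,0]-.507,P[:,1]-.28)<.1)];print("hung plate",rect(q))
E
```

```text
blocks [528.8 -18.4  55.5 129.9  13.7] [ 0.52923313 -0.01911461  0.09383819]
base [538.8 -16.  138.  131.6  13.9]
-70 7 -0.0 170.33333333333334 | -68 0   | -66 2 93.0 183.66666666666669 | -64 10 95.0 241.16666666666669 | -62 10 97.0 238.66666666666669 | -60 10 96.0 236.0 | -58 12 94.0 236.66666666666669 | -56 9 97.0 238.0 | -54 11 95.0 218.0 | -52 22 79.0 120.66666666666667 | -50 10 16.0 151.83333333333331 | -48 9 14.0 170.33333333333334 | -46 9 14.0 213.66666666666666 | -44 10 19.0 234.66666666666669 | -42 9 15.0 238.0 | -40 9 17.0 234.66666666666666 | -38 11 14.0 221.33333333333334 | -36 6 15.0 175.5 | -34 8 30.0 137.83333333333331 | -32 9 54.0 133.66666666666666 | -30 10 55.0 137.16666666666669 | -28 10 54.0 138.0 | -26 10 53.0 129.33333333333334 | -24 9 53.0 117.33333333333333 | -22 10 26.0 90.5 | -20 10 45.0 130.16666666666666 | -18 8 37.0 145.0 | -16 10 28.0 160.16666666666666 | -14 8 66.0 193.5 | -12 10 89.0 195.5 | -10 12 89.0 193.5 | -8 9 88.0 187.66666666666666 | -6 30 1422.0 151.33333333333334 | -4 11 85.0 122.0 | -2 9 71.0 80.66666666666667 | 0 9 64.0 99.0 | 2 10 69.0 146
[... 393 characters left out ...]
33334 | 30 9 22.0 124.66666666666667 | 32 8 26.0 121.0 | 34 11 32.0 120.66666666666667 | 36 7 29.0 142.66666666666666 | 38 8 29.0 181.16666666666669 | 40 11 18.0 201.0 | 42 7 14.0 238.66666666666666 | 44 11 14.0 235.66666666666666 | 46 9 13.0 231.33333333333334 | 48 9 15.0 214.0 | 50 27 52.0 161.66666666666666 | 52 8 94.0 238.83333333333331 | 54 11 94.0 238.0 | 56 12 94.0 235.83333333333331 | 58 9 96.0 236.66666666666666 | 60 9 96.0 239.0 | 62 10 96.0 220.0 | 64 7 94.0 196.33333333333334 | 66 0   | 68 2 59.0 153.66666666666666 | 
side blocks [530.  -18.6  55.5 134.9  13.3]
hung block [504.9 279.5  21.2  14.2   0.8] [0.50511479 0.27899452 0.21444318]
hung plate [515.2 283.9  86.4 140.2   5.1]
```

```bash
python3 - <<'E'
from cell import *
from h import *
def F(n=15): return np.mean([(sleep(.01),get_state()["ft_force"])[1] for i in range(n)],0).round(2)
move_straight([*BL,.114],.12);st()
grab();s=st();print(F())
move_straight([*BL,.125],.05);print(F())
hit=move_straight([*BL,.24],.12,contact_N=12);st();print(hit,F())
for n in("top","side"):
    c=capture(n);cv2.imwrite(f"pics/{n}6.png",c["img"][:,:,::-1]);np.savez(f"{n}6.npz",**c)
c=capture("side");cv2.imwrite("pics/s6.png",cv2.resize(c["img"][180:320,180:310,::-1],None,fx=4,fy=4,interpolation=cv2.INTER_CUBIC))
E
```

```text
t 16.63 [ 0.5269 -0.3308  0.1147] F [ 0.83 -0.88  0.32] gap 0.0909 q6 0.79
t 17.74 [ 0.5265 -0.3306  0.114 ] F [-0.68  0.58 -0.71] gap 0.0176 q6 0.79
[ 0.12 -0.05 -0.42]
[ 0.04  0.2  -1.02]
t 19.47 [ 0.5262 -0.3304  0.2392] F [-0.81 -0.39 -1.04] gap 0.0179 q6 0.79
False [-0.11 -0.03 -1.  ]
```

View pics/s6.png

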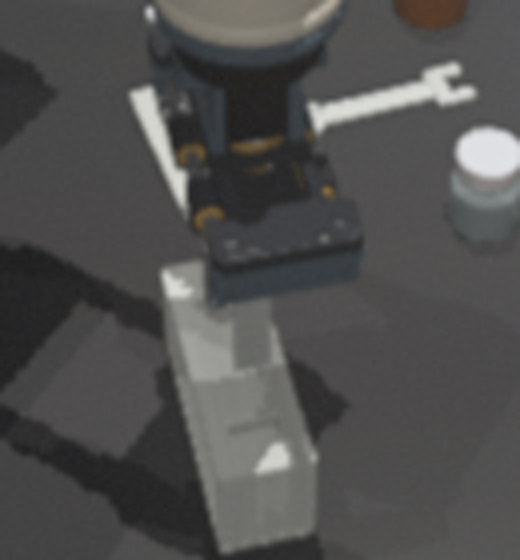

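```bash
python3 - <<'E'
from cell import *
from h import *
def F(n=20): return np.mean([(sleep(.01),get_state()["ft_force"])[1] for i in range(n)],0).round(2)
T=CAP+.0005*np.array([np.sin(np.radians(13.9)),-np.cos(np.radians(13.9))])
move_straight([*BL,.275],.15)
move_straight([*T,.27],.2,att(13.9+180));st()
move_straight([*T,.212],.1);st()
f0=F();print(f0)
c=capture("side");cv2.imwrite("pics/s7.png",cv2.resize(c["img"][120:260,170:300,::-1],None,fx=4,fy=4,interpolation=cv2.INTER_CUBIC))
c=capture("top");cv2.imwrite("pics/t7.png",cv2.resize(c["img"][190:265,205:305,::-1],None,fx=5,fy=5,interpolation=cv2.INTER_CUBIC))
hit=move_straight([*T,.186],.04,contact_N=5);st();print(hit,F()-f0)
E
```

```text
t 21.83 [ 0.5294 -0.0197  0.27  ] F [ 0.62 -0.99 -0.43] gap 0.0179 q6 1.18
t 22.57 [ 0.5297 -0.0192  0.2124] F [ 0.29 -1.2  -0.67] gap 0.0178 q6 1.18
[-0.08  0.04 -0.91]
t 23.63 [ 0.5295 -0.0191  0.1861] F [ 0.6   0.53 -1.18] gap 0.0177 q6 1.18
False [ 0.17 -0.13  0.06]
```

View pics/s7.png

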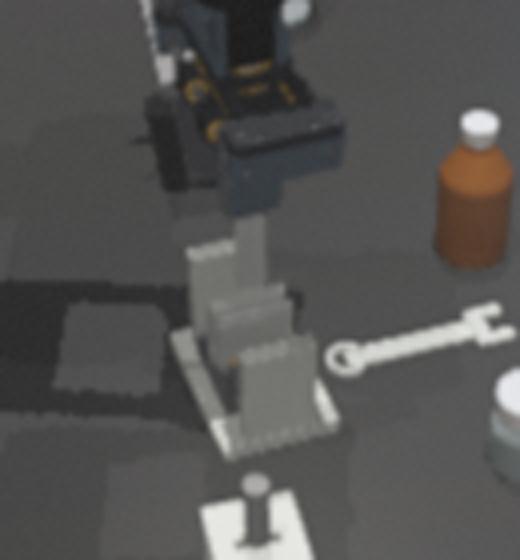

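```bash
python3 - <<'E'
from cell import *
from h import *
def F(n=20): return np.mean([(sleep(.01),get_state()["ft_force"])[1] for i in range(n)],0).round(2)
T=CAP+.0005*np.array([np.sin(np.radians(13.9)),-np.cos(np.radians(13.9))])
f0=np.array([0,0,-.9])
z=.186
for zt in (.178,.174,.170,.166,.162,.159,.157,.155,.153,.151,.149,.147):
    hit=move_straight([*T,zt],.02,contact_N=8);z=get_state()["eef_pos"][2];f=F(10)-f0;print(zt,z.round(4),hit,f)
    if hit or f[2]>4: break
st()
E
```

```text
0.178 0.1779 False [ 0.25  0.3  -0.05]
0.174 0.1738 False [0.1  0.34 0.02]
0.17 0.1698 False [-0.37  0.01 -0.38]
0.166 0.1658 False [ 1.02  0.69 -2.28]
0.162 0.1619 False [ 2.03  0.78 -1.92]
0.159 0.1594 True [ 1.6   0.84 -2.6 ]
t 26.46 [ 0.5296 -0.019   0.1594] F [ 2.33  0.68 -3.66] gap 0.0178 q6 1.18
```

```bash
python3 - <<'E'
from cell import *
from h import *
def F(n=20): return np.mean([(sleep(.01),get_state()["ft_force"])[1] for i in range(n)],0).round(2)
f0=np.array([0,0,-.9]);s=get_state();p=s["eef_pos"];print(p,F()-f0, get_state()["eef_pos"][2])
T=CAP+.0005*np.array([np.sin(np.radians(13.9)),-np.cos(np.radians(13.9))])
z=p[2]
for i in range(5):
    z-=.0002
    hit=move_straight([*T,z],.002);f=F(12)-f0;print(z.round(5),get_state()["eef_pos"].round(5),f,f[2])
    if f[2]>6.5: break
st()
E
```

```text
[ 0.52957623 -0.01902573  0.15941086] [ 1.49  0.61 -2.85] 0.15943766035069018
0.15921 [ 0.52956 -0.01913  0.15939] [1.37 0.76 3.1 ] 3.1
0.15901 [ 0.5296  -0.01913  0.15926] [0.65 0.52 6.18] 6.180000000000001
0.15881 [ 0.52959 -0.01914  0.15912] [0.32 0.44 7.28] 7.28
t 27.73 [ 0.5296 -0.0191  0.1591] F [-0.06  0.45  6.7 ] gap 0.0182 q6 1.18
```

```bash
python3 - <<'E'
from cell import *
from h import *
def F(n=20): return np.mean([(sleep(.01),get_state()["ft_force"])[1] for i in range(n)],0).round(2)
f0=np.array([0,0,-.9])
for n in("top","side"):
    c=capture(n);cv2.imwrite(f"pics/{n}8.png",c["img"][:,:,::-1]);np.savez(f"{n}8.npz",**c)
    r=(70,240,165,295) if n=="side" else (150,265,125,385)
    cv2.imwrite(f"pics/{n}8c.png",cv2.resize(c["img"][r[0]:r[1],r[2]:r[3],::-1],None,fx=3,fy=3,interpolation=cv2.INTER_CUBIC))
sleep(.5);print(F(30)-f0);st()
P=cloud(c).reshape(-1,3)
q=P[(P[:,2]>.20)&(P[:,2]<.235)&(np.hypot(P[:,0]-.507,P[:,1]-.28)<.03)];print(len(q),q.mean(0) if len(q) else "")
E
```

```text
[0.48 0.5  7.42]
t 28.58 [ 0.5296 -0.0192  0.1591] F [ 0.08 -0.12  5.92] gap 0.0180 q6 1.18
0
```

View pics/side8c.png

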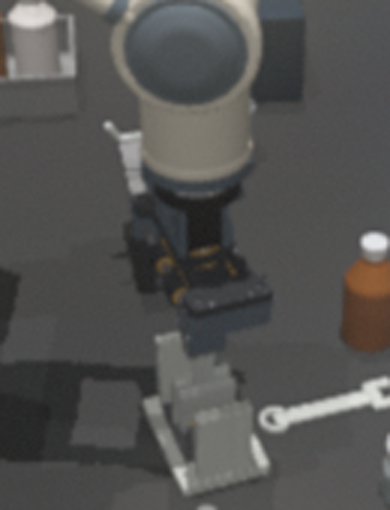

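View pics/top8c.png

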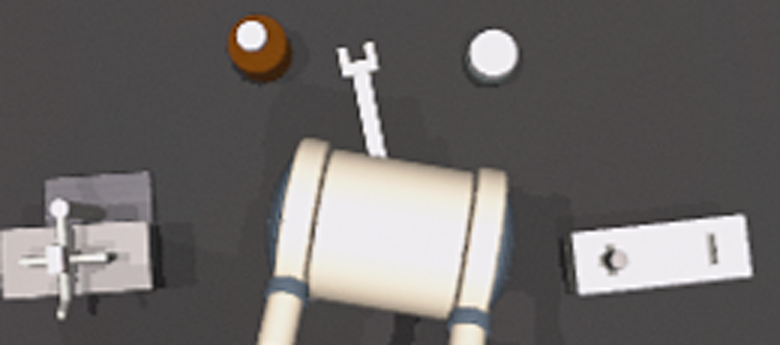

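```bash
python3 -c "
from cell import *
sign_off()"
```

```text
the job is handed in; nothing more can be done
```

The cap is hanging on the hook stand, released. The gauge blade is between the electrode plates, still gripped by its handle. I handed the job in at about 28.6 s on the robot's clock.

- **Cap:** it touched the hook arm at the expected height (bar axis about 177 mm). It was still hanging level across the arm in the last top picture.
- **Blade:** it is held square to the fixture at 13.9° yaw. The tip is about 32 mm below the gap mouth, roughly 7 to 11 mm past first touch. The last check showed a steady upward drag of 7.4 N and side forces of about 0.5 N.
- **Reversed force on the way down:** partway through the descent the force after each stop read about -2.6 N. I took this as the arm settling back slightly and reversing the friction. I finished with three slow 0.2 mm steps, and the force then rose to 7.3 N and held.
- **Bystanders:** in the last top picture the scriber, bottle and jar were in place, as was the visible part of the wrench. That picture did not cover the beaker or the tray.
- **Checks that did not work:** the arm blocked part of the last pictures. The blade's seating was therefore confirmed by force and arm position rather than by a clear view. A final depth reading of the hung cap's grip block also returned no points, so the cap check rests on the picture.

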